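# Hang the draining caddy over its drip tray

### The job

Lift the white draining caddy up and off the hook of its stand and hang it by its own hook on the aluminium rail, at least 10 cm to one side of the yellow band. Then slide it along the rail, keeping it hooked on, until it is centred on the yellow band, over the blue drip tray, and let go so that it hangs straight. Leave the mug, the jar and the soap bottle where they are.

Things in the scene. Friction and masses are not known exactly. Their poses are not given: they have to be found in the camera images.
- caddy: White plastic draining caddy, about 0.2 kg, 193 mm tall, hanging on the stand's hook at the start. Origin under its basket, on the axis; z up. Basket: open box, x -26 to 38 mm, y +-40, z 0 to 60. A spine at x -28 to -33 (36 wide in y) rises from it to the crown, z 137 to 147, x -33 to 14, y +-18, which has the hook slot beneath and the red grip tab on top.
- grip (a point): Point in the red grip tab, on the axis, 172 mm above the caddy's underside. The tab is 18 mm (x) by 30 mm (y) and stands 46 mm high on the crown, z 147 to 193 mm. Axes as the caddy's.
- seat (a point): Top of the caddy's slot (underside of crown), 137 mm above its underside; rests on arm or rail. Slot: along y, open downward, 20 mm wide in x, 24 deep, walls flaring to 28 at their ends (z 113). Between wall ends and basket rim (z 60 to 113) the caddy's +x and both y sides are open: with the crown raised 25 to 60 mm the bar passes out or in there, the caddy moving along its x (off toward -x).
- stand: Fixed hook stand: dark wooden foot 120 mm (x) by 150 (y), 16 thick; dark steel post 18 mm thick at the origin, 220 high; from its top a level arm 14 by 14 mm runs to the stand's -y, 111 mm long, its top at z 220, ending in an upturned tip 14 mm higher and 8 thick. Origin: on the table at the foot of the post.
- hook (a point): Top of the hook arm where the caddy hangs at the start, 62 mm from the post's axis, 220 mm above the table. Axes as the stand's.
- rail: Fixed aluminium rail: level square bar 14 by 14 mm along the rail's own y, 494 mm long, its top 200 mm above the table, on two dark posts (16 mm thick, on round feet 70 mm across) at y = -239 and +239 mm. Origin: on the table under the bar's middle.
- rail_top (a point): Middle of the top face of the bar, 200 mm above the table; y along the bar. Axes as the rail's.
- tray: Fixed blue drip tray 150 (x) by 170 (y) by 20 mm high, on the table under the rail, with a yellow stripe across its middle; above it a yellow band 24 mm wide is painted round the bar (no obstacle). Origin: under the tray's middle. Its place along the rail differs each time, within 100 mm of the rail's middle.
- mark (a point): Middle of the yellow band, on the top face of the bar, 200 mm above the table; y along the bar.
- mug: Blue mug, 80 mm across, 90 mm high, with a handle; bystander. Origin under its middle.
- jar: White jar with a green lid, 84 mm across, 100 mm high; bystander. Origin under its middle.
- soap: Green soap bottle with a white cap, 64 mm across, 180 mm high; bystander. Origin under its middle.
There are look-alikes about, which are no part of the job. Of the things shaped like the tray, the blue one is meant. What is shaped like the caddy but orange is not meant.

How it is judged:
On the way, in this order (a step that is already met when the one before it is completed fails the run):
1. the caddy is off the stand's hook (its slot more than 80 mm from where it hung) (distance between seat and hook above 0.08 m), for 0.1 s.
2. the caddy is hooked on the rail (crown within 6 mm of the bar's top), more than 80 mm to one side of the yellow band (x of seat in the frame of rail_top between -0.01 and 0.01 m and z of seat in the frame of rail_top between -0.005 and 0.006 m and angle between caddy's own z axis and vertical below 0.15 rad and horizontal distance between seat and mark above 0.08 m), for 0.2 s.
3. on its way along the rail, 35 to 70 mm from the band, it is still hooked on (crown no more than 10 mm above the bar) (x of seat in the frame of rail_top between -0.01 and 0.01 m and z of seat in the frame of rail_top between -0.005 and 0.01 m and angle between caddy's own z axis and vertical below 0.15 rad and horizontal distance between seat and mark between 0.035 and 0.07 m), for 0.1 s.
At the end, for the whole second after the job is handed in: The caddy hangs on the rail by its slot (crown within 5 mm of the bar's top, upright within 0.15 rad), its middle within 20 mm of the middle of the yellow band, released and at rest (x of seat in the frame of rail_top between -0.01 and 0.01 m and z of seat in the frame of rail_top between -0.005 and 0.005 m and angle between caddy's own z axis and vertical below 0.15 rad and horizontal distance between seat and mark below 0.02 m and linear speed of caddy below 0.02 m/s and angular speed of caddy below 0.2 rad/s); the robot touches nothing.
It fails at once if the mug, jar or soap bottle is moved more than 30 mm or tipped over (distance of any of mug, jar, soap from where it was at the start of the episode above 0.03 m or angle between any of mug, jar, soap's own z axis and vertical above 0.5 rad).
It also fails if it takes over 45 s, if anything falls off the work surface, if the arm or the gripper's body presses on something with over 40 N, if the wrist force passes 120 N, or if a joint passes its speed limit or range.

### The arm

A 7-joint arm with a two-finger parallel gripper is mounted at the origin on the work surface. World frame = base frame: x ahead of the robot, y to its left, z up, the work surface at z = 0. Lengths are in m, angles in rad, forces in N, time in s.
With the tool pointing down it reaches from about 0.35 to 0.9 m from the base axis. Payload 8.1 kg.
Tool frame: the origin (TCP) lies midway between the tips of the shut fingers; the grasp point (between the pads) lies 19 mm behind it; z points along the fingers, y is the line along which they close (so a half turn about z gives the same grasp; the last joint's range is limited). The gripper opens to 92 mm and grips with 3 to 60 N. Pads are 19 mm wide; open, the fingers measure 130 mm over their backs; the gripper's body (75 mm by 190 mm) begins 47 mm behind the grasp point.
Start: joints at [1.207, 0.434, 0.025, 1.573, -0.012, 1.134, -0.075], TCP at [0.161, -0.604, 0.227] pointing down, gripper open.
Joint ranges: [-2.62, 2.62], [-0.44, 2.09], [-1.27, 1.32], [0.08, 2.57], [-1.32, 4.46], [0.12, 2], [-2.74, 2.74]. Speed limits (rad/s): [2.22, 2.22, 3.01, 3.01, 3.14, 3.14, 3.14].

### API

Orientations are given as a rotation vector (axis times angle).
In Python, from cell import observe, cams, job gives the robot as it stands. The module is installed in compiled form; this text tells all that it offers.
- The arm moves only by the tool step_arm, never from a script. Its argument "steps" is a list of rows, each a list of 6 numbers: the shift along the world's x, y, z in mm, then the turn, a rotation vector about the world's x, y, z in rad. In form: [[dx, dy, dz, rx, ry, rz], ...]. A call has 1 to 20 rows; each row shifts and turns the commanded pose from where the row before left it; what a row does not reach is not made up. A row lasts 1/12 s, in which the tool goes at most 41.7 mm and 7.16 degrees, less where a joint would pass 70% of its speed; a pose out of reach is approached as far as the arm can. A call with a gripper value outside its range is refused whole. "gripper" is the opening, from 0 (shut) to 1 (fully open), set as the call begins (left out, the last holds). The fingers move at their own pace and stop on an object; "force" is the grip in N (left out, the last holds). Time passes only in rows, so rows that do not move let the fingers close. It gives the time, the measured TCP pose, the force, the opening and the grip force at its end, in the units of the state.
- observe(): the state, without advancing time (a new reading comes with each control period).
- cams.get_image(name): name is "side" or "top"; returns the picture (400x640x3 uint8, red, green, blue); there is no depth.
- cams.get_calibration(name): a dict with "fov_y" (degrees; the focal length in pixels is half the picture's height over the tangent of half this angle, whatever the lens; pixels are square), "cx", "cy" (the principal point, pixels), "dist_coeffs" ([k1, k2, p1, p2, k3] as OpenCV has them; the pictures are not rectified), "world_to_cam" (4x4, takes a point from world to camera coordinates). Camera axes: x right, y up, looking along -z (the intrinsics and any distortion apply to the point x, -y, -z); pixel columns grow to the right and rows downward; lengths in m; the calibration is good to about 2 mm. A picture is of the moment at which its call begins. get_calibration takes no time and is no camera call.
- job.sign_off(): hands the job in; it is judged then, once.
The state is a dict: "clock": time; "joints": joint angles; "dq": joint speeds; "joint_efforts": joint torques, N m; "position": TCP position; "ee_rot": TCP orientation; "force": force on the tool from outside, world axes, zero at the start; "ft_torque": the same for the moment, N m; "width": opening from 0.0 (shut) to 1.0 (fully open); "gripper_force": force on a finger pad.
Only numpy, scipy, OpenCV 4.12 (cv2) and the standard library are available. Lean on these libraries where they do the work, as an engineer would, in place of code of your own. Each camera call takes 0.05 s, during which the arm holds its last target. There are 200 camera calls.

## Working session

There is one attempt and no reset: what is moved stays moved. The work goes in short steps, Python scripts to look and compute and a tool call to move; the robot and the scene stay as the last step left them, time stands still between calls to the robot, and variables do not carry over. Pictures are saved under pics/ and viewed, at most 10 in all, crops included, and the job is handed in when it is done.

Besides the shell and the picture viewer there is one more tool, called after ">>>" by a JSON object that holds its "op" and its "data", one argument or row to a line. step_arm: Moves the arm, as the interface text tells. Its arguments: {"type":"object","properties":{"steps":{"type":"array","items":{"type":"array","items":{"type":"number"}}},"gripper":{"type":"number"},"force":{"type":"number"}},"required":["steps"]}

```bash
mkdir -p pics; python3 - <<'E'
from cell import observe,cams
import cv2
for n in("side","top"):
    im=cams.get_image(n); cv2.imwrite(f"pics/{n}0.png",im[:,:,::-1])
    print(n,cams.get_calibration(n))
print(observe())
E
```

```text
side {'fov_y': 53.774745137650974, 'cx': 320.84685336083703, 'cy': 199.35153093319997, 'dist_coeffs': array([-0.07863466,  0.        ,  0.        ,  0.        ,  0.        ]), 'world_to_cam': array([[-0.95375194, -0.30059051,  0.00160836,  0.45973256],
       [ 0.15859235, -0.49864233,  0.85217621, -0.27501569],
       [-0.25535409,  0.81301978,  0.52325245, -1.15612352],
       [ 0.        ,  0.        ,  0.        ,  1.        ]])}
top {'fov_y': 43.20102243490226, 'cx': 327.58159382630004, 'cy': 188.88314085546548, 'dist_coeffs': array([-0.05774929,  0.        ,  0.        ,  0.        ,  0.        ]), 'world_to_cam': array([[-0.08640649, -0.99625162, -0.00407666, -0.05529835],
       [ 0.97517739, -0.08541463,  0.20428756, -0.56948008],
       [-0.20387002,  0.01367631,  0.97890243, -1.6111596 ],
       [ 0.        ,  0.        ,  0.        ,  1.        ]])}
{'clock': 0.1, 'joints': array([ 1.20742159,  0.43518362,  0.02498457,  1.57399983, -0.01156637,
        1.13398113, -0.07509563]), 'dq': array([-0.0002101 , -0.00114506, -0.00147582, -0.00231129, -0.00033356,
        0.00136352,  0.0009904 ]), 'joint_efforts': array([ 2.47352036e-03, -6.69127107e+01,  9.87883955e-01, -3.15146828e+01,
       -6.04989636e-02,  3.74106586e-02, -2.27351893e-05]), 'position': array([ 0.16095938, -0.6034523 ,  0.22600717]), 'ee_rot': array([-3.11356502e+00, -4.08189827e-01,  5.47225547e-04]), 'force': array([-0.45690649,  0.75270529, -0.02136616]), 'ft_torque': array([ 0.01924968,  0.05413575, -0.01406169]), 'gripper_force': 0.0, 'width': 1.003132717596385}
```

View pics/side0.png

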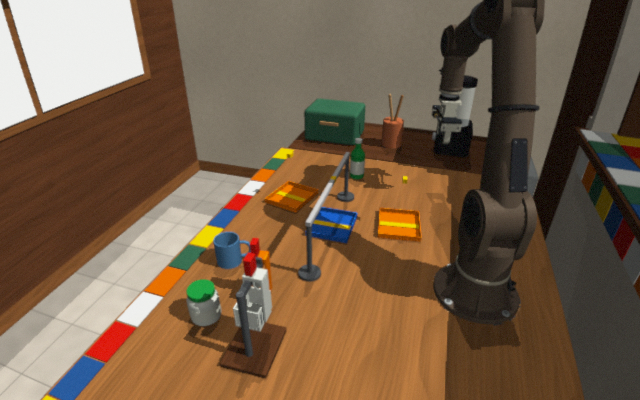

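View pics/top0.png

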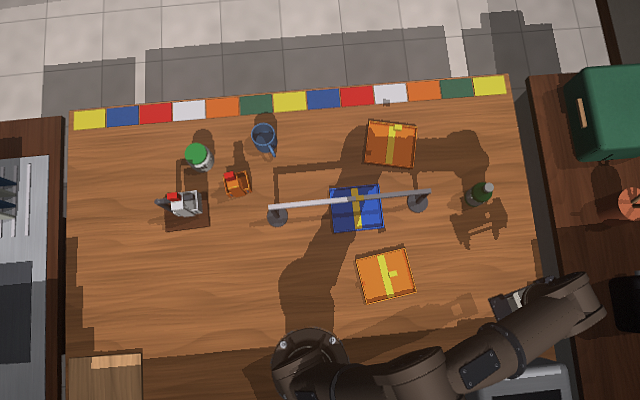

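The side picture shows the white caddy at about (255,295) on the dark stand (post top about (243,293)). The orange look-alike is behind it at about (262,268). The rail runs from (310,225) to (347,157), with the blue tray at (333,225). In the top picture the white caddy is at (180,205), the orange one at (236,183), the blue tray at (357,207), and the orange trays at (390,143) and (385,275). The white caddy on the stand and the blue tray fit the description. I'll confirm with one enlarged crop.

```bash
python3 - <<'E'
import cv2,numpy as np
s=cv2.imread("pics/side0.png");t=cv2.imread("pics/top0.png")
R=lambda a,w,h:cv2.resize(a,(w,h),interpolation=cv2.INTER_CUBIC)
a=R(s[225:375,190:290],400,600)          # x4
b=R(t[175:240,150:215],400,400)          # x6.15
c=R(t[180:230,260:440],400,111)
out=np.zeros((600,800,3),np.uint8);out[:,:400]=a;out[:400,400:]=b;out[420:531,400:]=c
cv2.imwrite("pics/crop1.png",out)
E
cat > h.py <<'E'
import numpy as np,cv2
from cell import cams,observe
def K(n):
    c=cams.get_calibration(n);f=200/np.tan(np.radians(c["fov_y"])/2)
    return np.array([[f,0,c["cx"]],[0,f,c["cy"]],[0,0,1]]),c["dist_coeffs"],np.diag([1,-1,-1,1.])@c["world_to_cam"]
def ray(n,p):
    k,d,T=K(n);u=cv2.undistortPoints(np.array([[p]],float),k,d)[0,0]
    R=T[:3,:3];return -R.T@T[:3,3],R.T@np.r_[u,1]
def at_z(n,p,z):
    o,v=ray(n,p);return o+v*(z-o[2])/v[2]
def tri(ps,pt):
    (a,u),(b,v)=ray("side",ps),ray("top",pt)
    s=np.linalg.lstsq(np.c_[u,-v],b-a,rcond=None)[0]
    p,q=a+u*s[0],b+v*s[1];return (p+q)/2,np.linalg.norm(p-q)
def proj(n,P):
    k,d,T=K(n);return cv2.projectPoints(np.array(P,float).reshape(-1,3),cv2.Rodrigues(T[:3,:3])[0],T[:3,3],k,d)[0][:,0]
E
```

```text
(no output)
```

View pics/crop1.png

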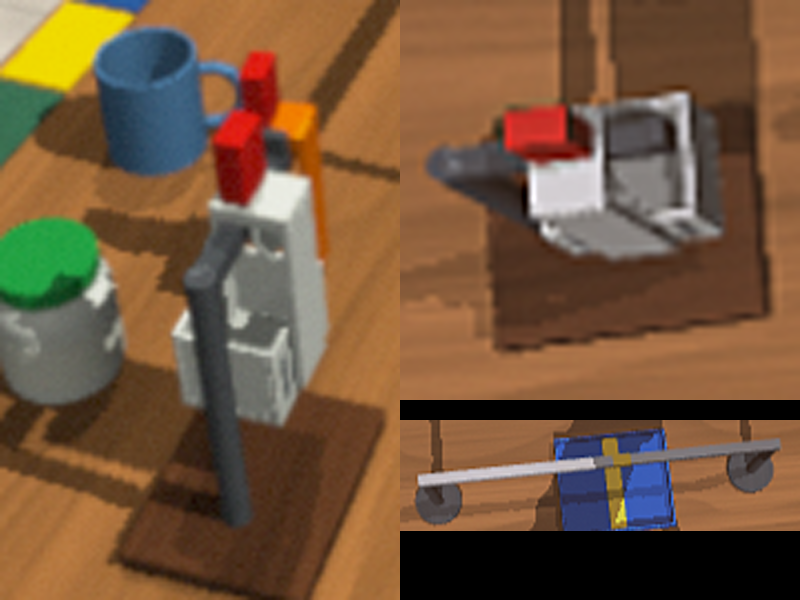

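The crop confirms it: the white caddy with the red tab hangs on the steel stand, with its spine towards the robot. The stripe of the blue tray lies under the yellow band. Next come the positions, checked by overlaying the fitted outlines.

```bash
cat > fit.py <<'E'
from h import *
from scipy.optimize import least_squares
def pose(p,L): # x,y,yaw
    c,s=np.cos(p[2]),np.sin(p[2]);L=np.array(L,float);return np.c_[p[0]+c*L[:,0]-s*L[:,1],p[1]+s*L[:,0]+c*L[:,1],L[:,2]+(p[3] if len(p)>3 else 0)]
def fit(p0,L,obs):
    f=lambda p:np.concatenate([(proj(n,q[None])[0]-uv) for q,(n,uv) in zip(pose(p,L),obs)])
    r=least_squares(f,p0,loss="soft_l1");return r.x,f(r.x).reshape(-1,2)
sc=lambda x,y:("side",np.array([190+x/4,225+y/4]));tc=lambda x,y:("top",np.array([150+(x-400)*65/400,175+y*65/400]))
rc=lambda x,y:("top",np.array([260+(x-400)*180/400,180+(y-420)*50/111]))
E
python3 - <<'E'
from fit import *
np.set_printoptions(precision=4,suppress=True)
# stand: foot top corners, post
S,r=fit([.5,.45,0],[(60,-75,16),(-60,75,16),(-60,-75,16),(-60,75,16),(0,0,16),(0,0,220)]*np.array(.001),
 [sc(122,555)if 0 else tc(755,130)][:0]+[tc(757,105),tc(495,350),tc(768,312),sc(300,598),sc(236,518),tc(440,158)])
print("stand",S,"\n",r)
C,r=fit([.5,.4,0,.083],[(9,15,193),(9,-15,193),(-9,15,193),(-9,-15,193)]*np.array([.001]*3) if 0 else np.array([(9,15,193),(9,-15,193),(-9,15,193),(-9,-15,193),(9,15,193),(9,-15,193),(-9,-15,193),(-9,15,193)])*.001,
 [tc(505,108),tc(567,108),tc(505,152),tc(569,150),sc(217,135),sc(233,112),sc(264,118),sc(243,146)])
print("caddy",C,"\n",r)
for nm,p in(("railL",rc(418,480)),("railR",rc(779,444)),("band",rc(620,459))):print(nm,at_z(*p,.2))
a,b=at_z(*rc(418,480),.2),at_z(*rc(779,444),.2);print("len",np.linalg.norm(a-b),"yaw",np.arctan2(-(a-b)[0],(a-b)[1]))
m=(a+b)/2;yaw=np.arctan2(-(a-b)[0],(a-b)[1]);Rp=[*m[:2],yaw]
# overlay
h=pose(S,[(0,-.062,.22)])[0];print("hook",h,"seat",C[:2],C[3]+.137)
im={n:cv2.imread(f"pics/{n}0.png") for n in("side","top")}
box={"side":(190,140,180,240),"top":(150,165,300,80)}
out=[]
for n in im:
    x,y,w,hh=box[n];k=600/hh if n=="side" else 800/w
    g=cv2.resize(im[n][y:y+hh,x:x+w],None,fx=k,fy=k,interpolation=cv2.INTER_CUBIC)
    def L(P,col):
        q=((proj(n,P)-[x,y]+.5)*k).astype(int);cv2.polylines(g,[q.reshape(-1,1,2)],False,col,1)
    L(pose(S,np.array([(60,75,16),(60,-75,16),(-60,-75,16),(-60,75,16),(60,75,16)])*.001),(0,255,255))
    L(pose(S,np.array([(0,0,16),(0,0,220),(0,-111,220)])*.001),(0,255,255))
    L(pose(C,np.array([(9,15,193),(9,-15,193),(-9,-15,193),(-9,15,193),(9,15,193)])*.001),(255,255,0))
    L(pose(C,np.array([(38,40,60),(38,-40,60),(-26,-40,60),(-26,40,60),(38,40,60)])*.001),(255,255,0))
    L(pose(Rp,np.array([(7,247,200),(7,-247,200),(-7,-247,200),(-7,247,200),(7,247,200)])*.001),(0,255,0))
    out.append(g)
g=np.zeros((600,800,3),np.uint8);o=out[0];g[:,:450]=o[:, :450]
t=cv2.resize(out[1],(800,213)) ;cv2.imwrite("pics/ov_top.png",out[1]);
full=np.zeros((600,800,3),np.uint8);so=cv2.resize(o,(285,380));full[:380,:285]=so
full[380:593]=t;
z=o[250:600,0:320];full[20:370,300:620]=z
cv2.imwrite("pics/ov.png",full)
E
```

```text
stand [0.5372 0.3796 0.0366] 
 [[-1.7446 -0.9969]
 [-0.6887 -0.6814]
 [-0.8732  0.1318]
 [ 0.4986  1.8217]
 [ 5.3935 -9.447 ]
 [10.1404 -0.7081]]
caddy [0.5368 0.3462 0.0017 0.0826] 
 [[-0.2227  0.4105]
 [-0.0014 -0.4942]
 [-0.0781 -0.6263]
 [-0.1559 -1.2054]
 [-0.7317  1.782 ]
 [ 1.3307 -0.7703]
 [ 0.8728 -0.7007]
 [ 0.2245  0.6952]]
railL [0.4932 0.0801 0.2   ]
railR [ 0.5    -0.4121  0.2   ]
band [ 0.4983 -0.1944  0.2   ]
len 0.49221070507475856 yaw 0.013742027414818218
hook [0.5395 0.3177 0.22  ] seat [0.5368 0.3462] 0.21961611068132608
```

View pics/ov.png

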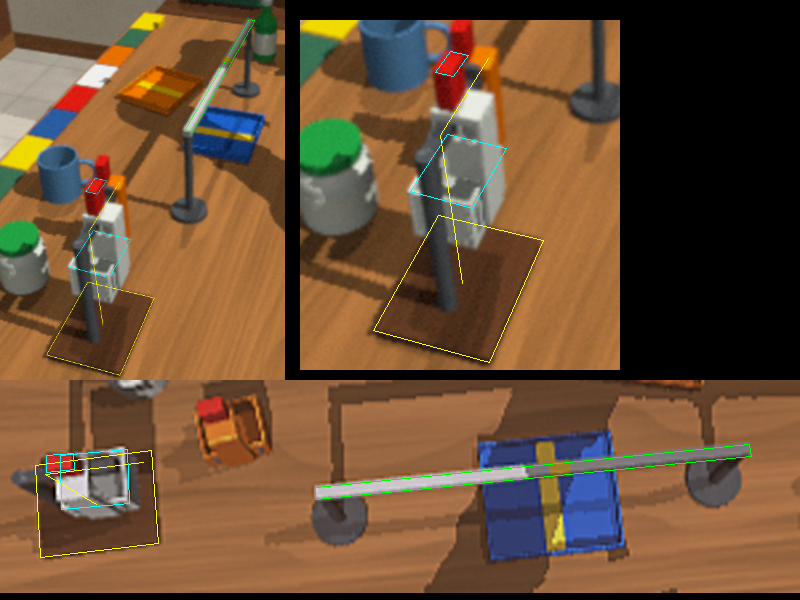

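The outlines match. The rail is 492 mm long (494 given), the seat height is 0.2196 m (0.220 given), and the tab corners agree within about 1 px. So the caddy is at about (0.537, 0.346), the band at y ≈ -0.194, and the rail at x ≈ 0.497 with a yaw of 0.014. The plan is to swing over high and grip across caddy x.

>>> {"op": "step_arm", "data": {
  "steps": [
    [29,18,13.4,0,0,0.04],
    [29,18,13.4,0,0,0.04],
    [29,18,13.4,0,0,0.04],
    [29,18,13.4,0,0,0.04],
    [29,18,13.4,0,0,0.04],
    [29,18,13.4,0,0,0.04],
    [29,18,13.4,0,0,0.04],
    [29,18,13.4,0,0,0.04],
    [29,18,13.4,0,0,0.04],
    [29,18,13.4,0,0,0.04],
    [15,32,0,0,0,0.04],
    [15,32,0,0,0,0.04],
    [15,32,0,0,0,0.04],
    [15,32,0,0,0,0.04],
    [15,32,0,0,0,0.04],
    [15,32,0,0,0,0.04],
    [15,32,0,0,0,0.04],
    [15,32,0,0,0,0.04],
    [15,32,0,0,0,0.04],
    [15,32,0,0,0,0.04]
  ],
  "gripper": 1.0
}}

```text
clock: 1.77
position: [0.6014, -0.1023, 0.3604]
ee_rot: [-2.708, -1.591, 0.001]
force: [0.7, -0.6, -0.0]
width: 1.001
gripper_force: 0.0
```

>>> {"op": "step_arm", "data": {
  "steps": [
    [0,37,0,0,0,0.04],
    [0,37,0,0,0,0.04],
    [0,37,0,0,0,0.04],
    [0,37,0,0,0,0.04],
    [0,37,0,0,0,0.04],
    [0,37,0,0,0,0.04],
    [0,37,0,0,0,0.04],
    [0,37,0,0,0,0.04],
    [-13,29,0,0,0,0.04],
    [-13,29,0,0,0,0.04],
    [-13,29,0,0,0,0.04],
    [-13,29,0,0,0,0.04],
    [-13,29,0,0,0,0.04],
    [0,0,0,0,0,0],
    [0,0,0,0,0,0],
    [0,0,0,0,0,0]
  ]
}}

```text
clock: 3.1
position: [0.5364, 0.3366, 0.3603]
ee_rot: [2.211, 2.231, -0.001]
force: [0.7, 0.1, 0.8]
width: 1.002
gripper_force: 0.0
```

```bash
python3 - <<'E'
from fit import *
from scipy.spatial.transform import Rotation as R
o=observe();print(o["clock"],o["position"],o["joints"],R.from_rotvec(o["ee_rot"]).as_matrix().round(3))
for p in((488,188),):print("soap",at_z("top",p,.18))
print("post",at_z("side",sc(236,520)[1],.016),at_z("top",tc(440,158)[1],.22))
print("orange tab", tri((255,241),(231,176)))
E
```

```text
3.1 [0.53638257 0.33656663 0.36027705] [-0.28193428  0.44352165 -0.57909481  1.29151952  0.23871082  1.47533172
 -0.82942907] [[-0.009  1.    -0.   ]
 [ 1.     0.009 -0.001]
 [-0.001 -0.    -1.   ]]
soap [ 0.49697471 -0.59458182  0.18      ]
post [0.53700565 0.41081141 0.016     ] [0.53767953 0.41030173 0.22      ]
orange tab (array([0.60469494, 0.18999296, 0.18906161]), np.float64(0.006564740910307805))
```

The post is at (0.5375, 0.4105), which puts the caddy 64 mm from it (62 given), and the caddy yaw is about 0. That agrees, so I'll go down and grip.

>>> {"op": "step_arm", "data": {
  "steps": [
    [0.3,9.5,0,0,0,0],
    [0,0,-20,0,0,0],
    [0,0,-20,0,0,0],
    [0,0,-20,0,0,0],
    [0,0,-20,0,0,0],
    [0,0,-20,0,0,0],
    [0,0,-11,0,0,0],
    [0,0,-10,0,0,0],
    [0,0,0,0,0,0],
    [0,0,0,0,0,0]
  ]
}}

```text
clock: 3.93
position: [0.5368, 0.3466, 0.24]
ee_rot: [-2.211, -2.232, -0.0]
force: [0.7, 0.9, 0.7]
width: 0.998
gripper_force: 0.0
```

>>> {"op": "step_arm", "data": {
  "steps": [
    [0,0,0,0,0,0],
    [0,0,0,0,0,0],
    [0,0,0,0,0,0],
    [0,0,0,0,0,0],
    [0,0,0,0,0,0],
    [0,0,0,0,0,0],
    [0,0,0,0,0,0],
    [0,0,0,0,0,0],
    [0,0,0,0,0,0],
    [0,0,0,0,0,0]
  ],
  "gripper": 0,
  "force": 25
}}

```text
clock: 4.77
position: [0.5365, 0.3466, 0.2397]
ee_rot: [2.21, 2.232, -0.0]
force: [-0.4, -0.0, 0.4]
width: 0.323
gripper_force: 0.0
```

>>> {"op": "step_arm", "data": {
  "steps": [
    [0,0,0,0,0,0],
    [0,0,0,0,0,0],
    [0,0,0,0,0,0],
    [0,0,0,0,0,0],
    [0,0,0,0,0,0],
    [0,0,0,0,0,0]
  ]
}}

```text
clock: 5.27
position: [0.5379, 0.3465, 0.24]
ee_rot: [2.21, 2.231, 0.003]
force: [4.4, 1.4, -1.0]
width: 0.196
gripper_force: 25.0
```

The opening is 18 mm at 25 N, so the tab is held. Now lift 42 mm and go off towards -x.

>>> {"op": "step_arm", "data": {
  "steps": [
    [0,0,7,0,0,0],
    [0,0,7,0,0,0],
    [0,0,7,0,0,0],
    [0,0,7,0,0,0],
    [0,0,7,0,0,0],
    [0,0,7,0,0,0],
    [0,0,0,0,0,0],
    [-10,0,0,0,0,0],
    [-15,0,0,0,0,0],
    [-20,0,0,0,0,0],
    [-20,0,0,0,0,0],
    [-20,0,0,0,0,0],
    [-20,0,0,0,0,0],
    [-15,0,0,0,0,0],
    [-6,0,0,0,0,0],
    [0,0,0,0,0,0],
    [0,0,0,0,0,0]
  ]
}}

```text
clock: 6.68
position: [0.4108, 0.3463, 0.2817]
ee_rot: [2.21, 2.232, 0.0]
force: [1.3, -0.4, -2.9]
width: 0.197
gripper_force: 25.0
```

```bash
python3 - <<'E'
from h import *
g=[]
for n,(x,y,w,h) in(("side",(190,200,160,180)),("top",(150,130,160,180))):
    im=cams.get_image(n)[:,:,::-1];cv2.imwrite(f"pics/{n}1.png",im)
    g.append(cv2.resize(im[y:y+h,x:x+w],(400,450),interpolation=cv2.INTER_CUBIC))
cv2.imwrite("pics/lift.png",np.hstack(g))
E
```

```text
(no output)
```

View pics/lift.png

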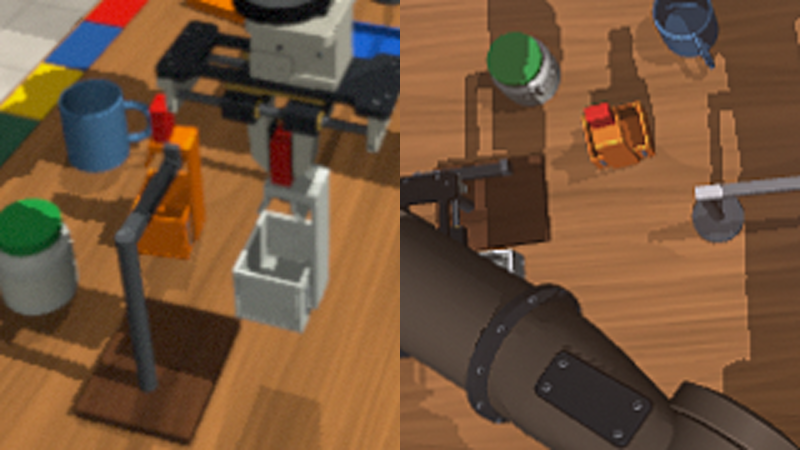

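The caddy is off the hook, held upright in the fingers, with its underside at about (270,325) in the left crop. Nothing else has moved. Now carry it along -y on the robot's side of the rail.

>>> {"op": "step_arm", "data": {
  "steps": [
    [0,-16,0,0,0,0],
    [0,-30,0,0,0,0],
    [0,-35,-2,0,0,0],
    [0,-35,-2,0,0,0],
    [0,-35,-2,0,0,0],
    [0,-35,-2,0,0,0],
    [0,-35,-2,0,0,0],
    [0,-35,-2,0,0,0],
    [0,-35,-2,0,0,0],
    [0,-35,-2,0,0,0],
    [0,-35,-2,0,0,0],
    [0,-25,-2,0,0,0],
    [0,-10,0,0,0,0],
    [0,0,0,0,0,0],
    [0,0,0,0,0,0]
  ]
}}

```text
clock: 8.03
position: [0.4109, -0.0495, 0.2617]
ee_rot: [-2.212, -2.23, -0.001]
force: [-0.5, 1.5, -2.9]
width: 0.193
gripper_force: 25.0
```

```bash
python3 - <<'E'
from h import *
g=[]
for n,(x,y,w,h) in(("side",(270,120,160,180)),("top",(230,130,160,180))):
    im=cams.get_image(n)[:,:,::-1];cv2.imwrite(f"pics/{n}2.png",im)
    g.append(cv2.resize(im[y:y+h,x:x+w],(400,450),interpolation=cv2.INTER_CUBIC))
cv2.imwrite("pics/pre.png",np.hstack(g))
print(observe()["joints"])
E
```

```text
[ 0.34852272  0.08116732 -0.38180795  1.96951605  0.03326096  1.0967139
 -0.03602094]
```

View pics/pre.png

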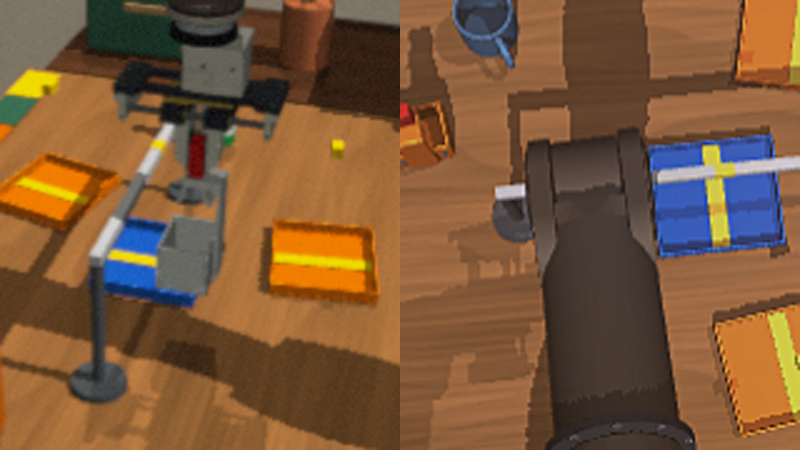

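The caddy hangs upright on the robot's side of the rail, with the basket below bar level. The band shows at about (160,145) in the left crop. Move in along +x.

>>> {"op": "step_arm", "data": {
  "steps": [
    [8,0,0,0,0,0.004],
    [14,0,0,0,0,0],
    [14,0,0,0,0,0],
    [14,0,0,0,0,0],
    [14,0,0,0,0,0],
    [12,0,0,0,0,0],
    [8,0,0,0,0,0],
    [0,0,0,0,0,0],
    [0,0,0,0,0,0],
    [0,0,0,0,0,0]
  ]
}}

```text
clock: 8.97
position: [0.4939, -0.049, 0.2616]
ee_rot: [-2.205, -2.237, 0.001]
force: [-1.1, -0.4, -3.9]
width: 0.19
gripper_force: 25.0
```

```bash
python3 - <<'E'
from fit import *
g=[]
for n,(x,y,w,h) in(("side",(290,140,110,110)),("top",(230,130,160,160))):
    im=cams.get_image(n)[:,:,::-1].copy();cv2.imwrite(f"pics/{n}3.png",im)
    k=400/w;c=cv2.resize(im[y:y+h,x:x+w],(400,400),interpolation=cv2.INTER_CUBIC)
    q=((proj(n,pose([.4965,-.166,.0138],np.array([(7,247,200),(7,-247,200),(-7,-247,200),(-7,247,200),(7,247,200)])*.001))-[x,y]+.5)*k).astype(int)
    cv2.polylines(c,[q.reshape(-1,1,2)],False,(0,255,0),1);g.append(c)
    p=im.astype(int);m=(p[:,:,2]>120)&(p[:,:,1]>110)&(p[:,:,0]<90)
cv2.imwrite("pics/in.png",np.hstack(g))
print("band",tri((334.3,178.3),(359,197.6)),"proj of est band side",proj("side",[[.4983,-.1944,.2]]))
print(observe()["position"],observe()["force"])
E
```

```text
band (array([ 0.49699422, -0.19456964,  0.20036944]), np.float64(0.0021740599720797447)) proj of est band side [[333.60003668 178.29539675]]
[ 0.49384342 -0.04929754  0.26179529] [ 0.27569815 -0.60644754 -2.7823557 ]
```

View pics/in.png

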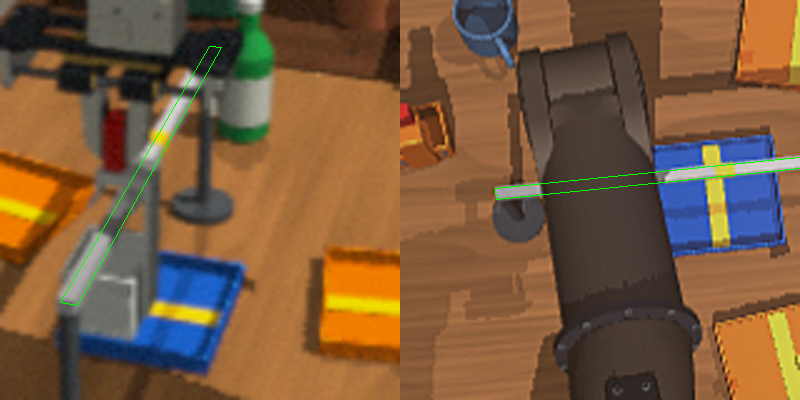

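The rail model matches in both views, and the triangulated band is (0.497, -0.1946, 0.2004), which agrees. The caddy is over the bar, so lower it gently.

>>> {"op": "step_arm", "data": {
  "steps": [
    [0,0,-5,0,0,0],
    [0,0,-5,0,0,0],
    [0,0,-5,0,0,0],
    [0,0,-5,0,0,0],
    [0,0,-4,0,0,0],
    [0,0,0,0,0,0],
    [0,0,0,0,0,0]
  ]
}}

```text
clock: 9.65
position: [0.4942, -0.0494, 0.2374]
ee_rot: [-2.205, -2.237, 0.001]
force: [-0.3, -0.2, -2.4]
width: 0.197
gripper_force: 25.0
```

>>> {"op": "step_arm", "data": {
  "steps": [
    [0,0,-3,0,0,0],
    [0,0,-3,0,0,0],
    [0,0,-3,0,0,0],
    [0,0,-3,0,0,0],
    [0,0,-3,0,0,0],
    [0,0,-2,0,0,0],
    [0,0,0,0,0,0],
    [0,0,0,0,0,0],
    [0,0,0,0,0,0]
  ]
}}

```text
clock: 10.4
position: [0.4952, -0.0493, 0.2207]
ee_rot: [2.205, 2.236, 0.002]
force: [6.4, 0.5, -5.8]
width: 0.195
gripper_force: 25.0
```

There is a side force of +6 N in x, so a slot wall is touching the bar. Ease +x a little.

>>> {"op": "step_arm", "data": {
  "steps": [
    [1,0,0,0,0,0],
    [1,0,0,0,0,0],
    [0,0,0,0,0,0],
    [0,0,0,0,0,0]
  ]
}}

```text
clock: 10.73
position: [0.4958, -0.0494, 0.2204]
ee_rot: [-2.205, -2.236, 0.002]
force: [-0.2, 0.8, -2.6]
width: 0.194
gripper_force: 25.0
```

>>> {"op": "step_arm", "data": {
  "steps": [
    [1,0,0,0,0,0],
    [1,0,0,0,0,0],
    [0,0,-1,0,0,0],
    [0,0,0,0,0,0],
    [0,0,0,0,0,0]
  ]
}}

```text
clock: 11.15
position: [0.4985, -0.0494, 0.2198]
ee_rot: [2.206, 2.237, 0.0]
force: [1.1, 0.0, -2.4]
width: 0.197
gripper_force: 25.0
```

>>> {"op": "step_arm", "data": {
  "steps": [
    [0,0,-1,0,0,0],
    [0,0,-1,0,0,0],
    [0,0,0,0,0,0],
    [0,0,0,0,0,0],
    [0,0,0,0,0,0]
  ]
}}

```text
clock: 11.57
position: [0.4985, -0.0492, 0.2195]
ee_rot: [2.205, 2.236, 0.001]
force: [-6.9, 0.5, 15.9]
width: 0.195
gripper_force: 25.0
```

It is seated: the upward force rose to 16 N at the expected height. Take off the pressure, then slide 145 mm along -y, following the rail.

>>> {"op": "step_arm", "data": {
  "steps": [
    [-1,0,1.5,0,0,0],
    [0,0,0,0,0,0],
    [0,0,0,0,0,0],
    [0,0,0,0,0,0],
    [0,0,0,0,0,0]
  ]
}}

```text
clock: 11.98
position: [0.4974, -0.0493, 0.2196]
ee_rot: [2.206, 2.237, 0.0]
force: [-2.5, -0.4, 7.1]
width: 0.193
gripper_force: 25.0
```

>>> {"op": "step_arm", "data": {
  "steps": [
    [0,-5,0,0,0,0],
    [0.1,-10,0,0,0,0],
    [0.1,-10,0,0,0,0],
    [0.1,-10,0,0,0,0],
    [0.1,-10,0,0,0,0],
    [0.2,-10,0,0,0,0],
    [0.2,-10,0,0,0,0],
    [0,0,0,0,0,0],
    [0,0,0,0,0,0]
  ]
}}

```text
clock: 12.73
position: [0.4987, -0.1173, 0.2195]
ee_rot: [2.207, 2.232, -0.001]
force: [0.7, -2.9, 3.9]
width: 0.197
gripper_force: 25.0
```

>>> {"op": "step_arm", "data": {
  "steps": [
    [0.1,-10,0,0,0,0],
    [0.1,-10,0,0,0,0],
    [0.2,-10,0,0,0,0],
    [0.1,-10,0,0,0,0],
    [0.2,-10,0,0,0,0],
    [0.1,-10,0,0,0,0],
    [0.1,-10,0,0,0,0],
    [0.1,-8,0,0,0,0],
    [0,0,0,0,0,0],
    [0,0,0,0,0,0],
    [0,0,0,0,0,0]
  ]
}}

```text
clock: 13.65
position: [0.4995, -0.1944, 0.2196]
ee_rot: [2.206, 2.234, -0.0]
force: [1.8, -2.6, 4.2]
width: 0.198
gripper_force: 25.0
```

```bash
python3 - <<'E'
from fit import *
o=observe();p=o["position"];print(p,o["force"]);g=[]
for n,(x,y,w,h) in(("side",(280,130,110,110)),("top",(300,130,110,110))):
    im=cams.get_image(n)[:,:,::-1].copy();k=400/w
    c=cv2.resize(im[y:y+h,x:x+w],(400,400),interpolation=cv2.INTER_CUBIC)
    def L(P,col):cv2.polylines(c,[((proj(n,P)-[x,y]+.5)*k).astype(int).reshape(-1,1,2)],False,col,1)
    L(pose([.497,-.166,.0138],np.array([(7,247,200),(7,-247,200),(-7,-247,200),(-7,247,200),(7,247,200)])*.001),(0,255,0))
    L(pose([*p[:2],.0138,.063],np.array([(38,40,60),(38,-40,60),(-26,-40,60),(-26,40,60),(38,40,60),(38,40,0),(-26,40,0),(-26,40,60)])*.001),(0,0,255))
    L(pose([*p[:2],.0138,.063],np.array([(-33,18,60),(-33,18,147),(14,18,147),(14,-18,147)])*.001),(0,0,255));g.append(c)
cv2.imwrite("pics/mid.png",np.hstack(g))
E
```

```text
[ 0.49951305 -0.19440725  0.21958904] [ 1.82551067 -2.64322988  4.24545823]
```

View pics/mid.png

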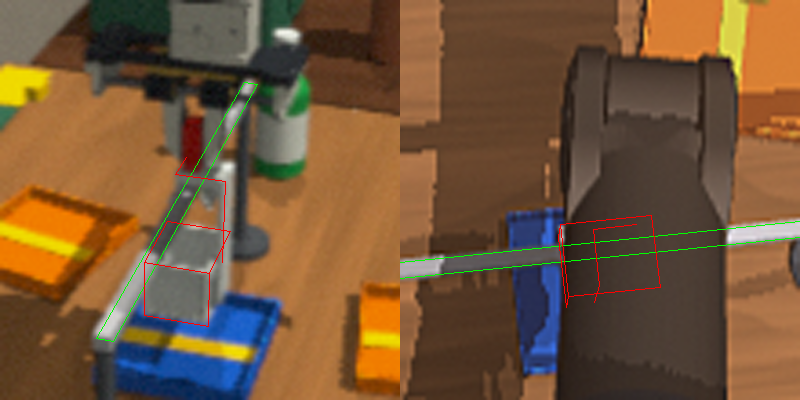

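The caddy is upright on the bar within 1–2 px of the model (red outline in the left crop), over the tray stripe, with TCP y = -0.1944. Release and rise.

>>> {"op": "step_arm", "data": {
  "steps": [
    [0,0,0,0,0,0],
    [0,0,0,0,0,0],
    [0,0,0,0,0,0],
    [0,0,0,0,0,0],
    [0,0,0,0,0,0],
    [0,0,0,0,0,0],
    [0,0,0,0,0,0],
    [0,0,0,0,0,0],
    [0,0,0,0,0,0],
    [0,0,0,0,0,0]
  ],
  "gripper": 1.0
}}

```text
clock: 14.58
position: [0.4992, -0.1924, 0.2193]
ee_rot: [2.206, 2.237, 0.0]
force: [-0.1, -0.6, 0.6]
width: 0.87
gripper_force: 0.0
```

>>> {"op": "step_arm", "data": {
  "steps": [
    [0,0,10,0,0,0],
    [0,0,15,0,0,0],
    [0,0,20,0,0,0],
    [0,0,25,0,0,0],
    [0,0,25,0,0,0],
    [0,0,25,0,0,0],
    [0,0,20,0,0,0],
    [-30,0,10,0,0,0],
    [-30,0,0,0,0,0],
    [-30,0,0,0,0,0],
    [-30,0,0,0,0,0],
    [0,0,0,0,0,0],
    [0,0,0,0,0,0],
    [0,0,0,0,0,0],
    [0,0,0,0,0,0],
    [0,0,0,0,0,0],
    [0,0,0,0,0,0]
  ]
}}

```text
clock: 16.0
position: [0.3799, -0.1922, 0.369]
ee_rot: [-2.204, -2.237, -0.0]
force: [-0.3, -1.0, 0.1]
width: 1.003
gripper_force: 0.0
```

```bash
python3 - <<'E'
from fit import *
g=[]
for n,(x,y,w,h) in(("side",(280,130,110,110)),("top",(300,130,110,110))):
    im=cams.get_image(n)[:,:,::-1].copy();k=400/w
    c=cv2.resize(im[y:y+h,x:x+w],(400,400),interpolation=cv2.INTER_CUBIC)
    def L(P,col):cv2.polylines(c,[((proj(n,P)-[x,y]+.5)*k).astype(int).reshape(-1,1,2)],False,col,1)
    L(pose([.498,-.1945,.0138,.063],np.array([(38,40,60),(38,-40,60),(-26,-40,60),(-26,40,60),(38,40,60),(38,40,0),(-26,40,0),(-26,40,60)])*.001),(0,0,255))
    L(pose([.498,-.1945,.0138,.063],np.array([(9,15,193),(9,-15,193),(-9,-15,193),(-9,15,193),(9,15,193)])*.001),(255,255,0));g.append(c)
cv2.imwrite("pics/end.png",np.hstack(g))
E
```

```text
(no output)
```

View pics/end.png

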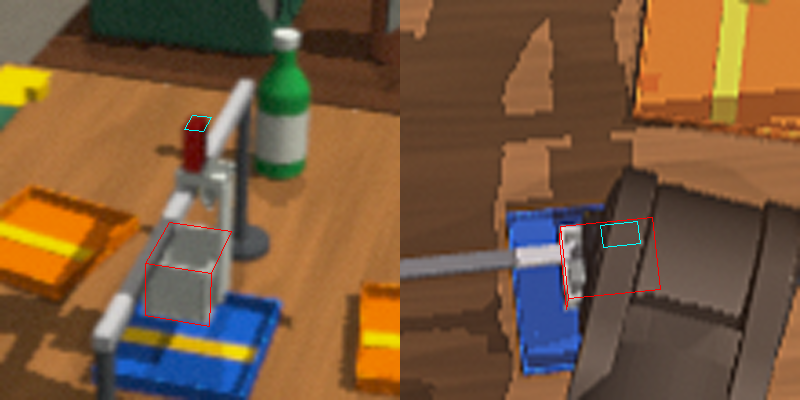

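The caddy hangs straight on the rail: basket and red tab match the model placed on the band, the tab top at about (197,123) in the left crop. The gripper is clear, so I'll hand it in.

```bash
python3 -c "
from cell import job
print(job.sign_off())"
```

```text
the job is handed in; nothing more can be done
None
```

The white caddy was hung on the rail 145 mm from the yellow band, slid along to it and released; in the last pictures it hangs straight on the band over the blue tray, and the job was handed in at about 16 s (no verdict was shown).

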